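# Check the red brake lever of a specimen-trolley handle

### The arm

A 6-joint arm with a two-finger parallel gripper is mounted at the origin on a cart in front of the work surface, level with it; the furniture and walls round the work are solid. World frame = base frame: x ahead of the robot, y to its left, z up, the work surface at z = 0. Lengths are in mm, angles in rad, forces in N, time in s.
With the tool pointing down it reaches from about 275 to 825 mm from the base axis. Payload 5.2 kg.
Tool frame: the origin (TCP) lies midway between the tips of the shut fingers; the grasp point (between the pads) lies 19 mm behind it (bot.tcp_to_grasp is the distance from the TCP to the grasp point, in mm); z points along the fingers, y is the line along which they close (so a half turn about z gives the same grasp; the last joint's range is limited). The gripper opens to 93 mm and grips with 3 to 60 N. Pads are 15 mm wide; open, the fingers measure 128 mm over their backs; the gripper's body (75 mm by 188 mm) begins 65 mm behind the grasp point.
Start: joints at [0.907, 0.259, 1.535, -0, 1.348, -0.203], TCP at [244.545, 492.648, 181.653] pointing down, gripper open.
Joint ranges: [-3.14, 3.14], [-0.91, 2.08], [0.19, 2.58], [-1.22, 4.36], [0.22, 2.71], [-3.12, 3.12]. Speed limits (rad/s): [2.57, 2.57, 3.14, 3.14, 3.14, 3.14].

### API

Orientations are given as a rotation vector (axis times angle).
In Python, from plant import bot gives the robot as it stands.
- The arm moves only by the tool move_arm, never from a script. Its arguments are lists of equal length, an entry for each row: "offset": the shift along the world's x, y, z as a fraction of full scale, a list of three; "dr": the turn, a rotation vector about the world's x, y, z as a fraction of full scale, a list of three; "grip": the opening, from 0 (shut) to 1 (fully open). A call has 1 to 10 rows; each row is the pose to reach, as a shift and turn from the pose commanded when the call began; what a row does not reach only later rows make up. Full scale, the value 1, is 250 mm for a shift and 45 degrees for a turn. A row lasts 1/12 s, in which the tool goes at most 41.7 mm and 7.16 degrees, less where a joint would pass 70% of its speed; a pose out of reach is approached as far as the arm can. A call with a number of a shift or a turn outside -1 to 1 is refused whole. A call with a gripper value outside its range is refused whole. The fingers move at their own pace and stop on an object; "force" is the grip in N (left out, the last holds). Time passes only in rows, so rows that repeat a pose let the fingers close. It gives the time, the measured TCP pose, the force, the opening and the grip force at its end, in the units of the state.
- bot.get_obs(): the state, without advancing time (a new reading comes with each control period).
- bot.camera(name): name is "scene" or "top" or "wrist"; returns a dict with "frame" (384x512x3 uint8, red, green, blue), "mtx" (3x3 intrinsics, pixels), "R" (3x3) and "t" (3): a world point X has camera coordinates R X + t. Camera axes: x right, y down, z forward; pixel columns grow to the right and rows downward; lengths in mm; the calibration is good to about 2 mm. A picture is of the moment at which its call begins. There is no depth.
- bot.hand_in(): hands the job in; it is judged then, once.
The state is a dict: "t": time; "q": joint angles; "joint_velocities": joint speeds; "joint_efforts": joint torques, N m; "tcp_pos": TCP position; "ee_rot": TCP orientation; "force": force on the tool from outside, world axes, zero at the start; "moment": the same for the moment, N m; "width": opening from 0.0 (shut) to 1.0 (fully open); "grip_force": force on a finger pad.
Only numpy, scipy, OpenCV 4.12 (cv2) and the standard library are available. Lean on these libraries where they do the work, as an engineer would, in place of code of your own. Each camera call takes 0.05 s, during which the arm holds its last target. There are 200 camera calls.

### The job

Two push-handles from the specimen trolleys are clamped in bench stands for their brake check. Check the red one with the backs of the fingers: press its lever in towards its bar until it reaches its stop a little short of the bar, let it spring all the way back out, then press it in to the stop again and finish while still holding it there with the fingers. Only push the lever from its outer side: do not force it hard against the stop, do not grip it or touch the bar, leave the yellow lever and its stand alone, and bump neither the microscope nor anything else.

Things in the scene. Friction and masses are not known exactly. Their poses are not given: they have to be found in the camera images.
- red_stand: bench stand with the red lever, fixed to the table; grey base plate 120 x 240 x 14 mm. Origin: centre of the underside. Own x points from the lever to the bar (away from the robot when yaw is 0), own y along the bar, z up. On it two posts (at y = -105 and +105 mm, x = +30 mm; clamps on them reach z = 130 mm) carry the bar; the lever's pivot bracket is at y = -85 mm. Nothing stands above z = 135 mm
- red_bar_mid (a point): middle of the fixed round hand bar of that stand: 250 mm long along own y, 32 mm in diameter over its black grip; the point is on its axis, 110 mm above the table. Not to be touched
- red_pivot (a point): pivot of the red lever, turning with it. The lever is a blade 12 mm thick (own x), 22 mm high (z), from the pivot out to 166 mm along own +y, with a round end 22 mm in diameter. The point is on the vertical pivot axis, at mid-height (110 mm above the table). Own +x is the way the lever moves when pressed. In the free position it slants 0.40 rad away from the bar, towards the robot; at its stop it lies parallel to the bar with 15 mm clear between them
- red_lever (a joint): angle of the red lever, rad: 0 sprung fully out, 0.40 at its solid stop. A spring drives it out: pressed 110 mm from the pivot it takes about 2 N to start and 7 N at the stop
- red_press (a point): point on the red lever's outer face (the one turned away from the bar, towards the robot), 110 mm from the pivot, at mid-height: a good place to press, along the lever's own +x. Own axes as the lever's
- yellow_stand: the second stand, the same in shape and size but with a yellow lever, fixed to the table; origin and axes as for the red one. One stand is on each side of the microscope, and which is where changes. To be left alone
- yellow_lever (a joint): angle of the yellow lever, rad: 0 sprung fully out. To be left alone
- microscope: white microscope fixed on the table between the two places of the stands, tall: its eyepieces and head reach 410 mm above the table for x below 0.52 m (world), 255 mm beyond that, and it ends at x = 0.65 m; in world y it covers -0.23 to +0.01 m. To get from one side to the other the hand must pass over it. Origin at the centre of its underside
- oil_bottle: loose brown dropper bottle, 29 mm wide, 91 mm high, standing behind the red stand; origin at the centre of its underside
- marker: loose black and blue marker pen, 131 mm long, 16 mm high, lying in front of the red stand, on the robot's side; origin at its underside
- petri_dish: loose clear petri dish, 59 mm across, 14 mm high, lying in front of the yellow stand; origin at its underside

How it is judged:
By the outcome, as a careful person would: the job done as asked, in the order asked, and still so for the second after the job is handed in, while the arm keeps its last pose, push and grip.
It also fails if it takes over 51 s, if anything falls off the work surface, if the arm or the gripper's body presses on something with over 40 N, if the wrist force passes 120 N, or if a joint passes its speed limit or range.

## Working session

There is one attempt and no reset: what is moved stays moved. The work goes in short steps, Python scripts to look and compute and a tool call to move; the robot and the scene stay as the last step left them, time stands still between calls to the robot, and variables do not carry over. Pictures are saved under pics/ and viewed, at most 10 in all, crops included, and the job is handed in when it is done.

Besides the shell and the picture viewer there is one more tool, called by a JSON object that holds its "method" and its "body". move_arm: Moves the arm, as the interface text tells. Its arguments: {"type":"object","properties":{"offset":{"type":"array","items":{"type":"array","items":{"type":"number"}}},"dr":{"type":"array","items":{"type":"array","items":{"type":"number"}}},"grip":{"type":"array","items":{"type":"number"}},"force":{"type":"number"}},"required":["offset","dr","grip"]}

```bash
mkdir -p pics; python3 - <<'E'
from plant import bot
import cv2,numpy as np
o=bot.get_obs();print(o)
for n in("scene","top"):
    c=bot.camera(n);cv2.imwrite(f"pics/{n}0.png",c["frame"][:,:,::-1]);np.savez(f"pics/{n}0.npz",**{k:c[k] for k in("frame","mtx","R","t")})
    print(n,c["mtx"].tolist(),c["R"].round(4).tolist(),c["t"].round(1))
E
```

```text
{'t': 0.0, 'q': array([ 9.07251714e-01,  2.59360603e-01,  1.53609212e+00, -3.50947477e-05,
        1.34802146e+00, -2.02766541e-01]), 'joint_velocities': array([-0.00250119,  0.00066072, -0.00013421,  0.00030362, -0.00020104,
        0.00104342]), 'joint_efforts': array([-1.84682642e-03, -4.37299025e+01, -2.83999604e+01,  7.18013383e-02,
        4.11165913e-02, -1.53881333e-04]), 'tcp_pos': array([244.13188678, 492.14190013, 180.80469786]), 'ee_rot': array([-7.17217046e-01, -3.05784735e+00,  2.70445195e-03]), 'force': array([ 0.17569802,  0.36404086, -0.1654398 ]), 'moment': array([-0.04038248,  0.00032285, -0.00174685]), 'grip_force': 0.0, 'width': 1.002363590310319}
scene [[461.0838516408768, 0.0, 260.08571744904805], [0.0, 461.0838516408768, 192.8630007477323], [0.0, 0.0, 1.0]] [[-0.9653, 0.2609, 0.008], [0.1981, 0.7521, -0.6286], [-0.17, -0.6052, -0.7777]] [ 547.5   53.  1556.4]
top [[418.9479590640636, 0.0, 258.9445472294017], [0.0, 418.9479590640636, 187.596459523307], [0.0, 0.0, 1.0]] [[-0.0226, -0.9997, 0.002], [-0.974, 0.0216, -0.2256], [0.2255, -0.0071, -0.9742]] [-128.1  527.4 1258.7]
```

View pics/scene0.png

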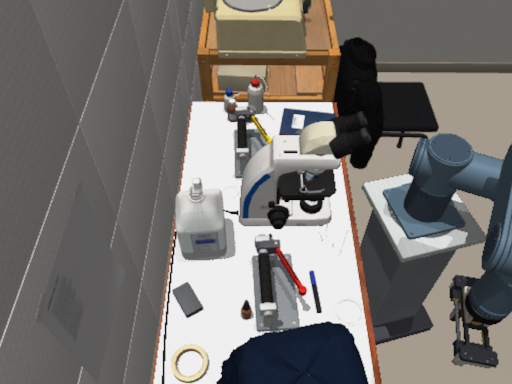

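View pics/top0.png

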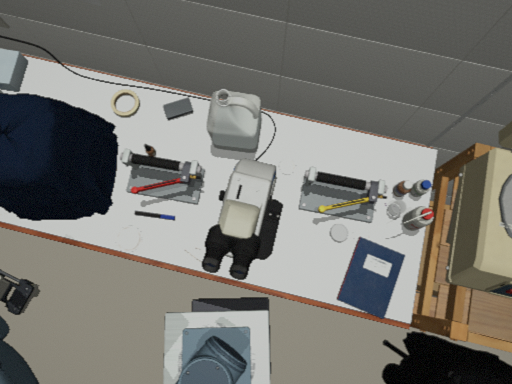

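The scene picture shows the red stand on the robot's left (+y), on the same side as the hand. In the top view the red lever's round end is near (136,190), its pivot near (190,177), the bar runs from (127,157) to (197,170), and the marker is at (155,215). Next I'll measure the lever and bar at z = 110.

```bash
cat > h.py <<'E'
import numpy as np,cv2
def ray(c,u,v,z):
    d=c["R"].T@np.linalg.solve(c["mtx"],[u,v,1.]);o=-c["R"].T@c["t"]
    return o+d*(z-o[2])/d[2]
def proj(c,X):
    p=c["mtx"]@(c["R"]@np.asarray(X,float)+c["t"]);return p[:2]/p[2]
def red(c):
    f=c["frame"].astype(int);return (f[:,:,0]>110)&(f[:,:,1]<60)&(f[:,:,2]<60)
E
python3 - <<'E'
from h import *
for n,box in(("top",(100,140,210,225)),("scene",(230,230,330,330))):
    c=np.load(f"pics/{n}0.npz");m=red(c);M=np.zeros_like(m);x0,y0,x1,y1=box;M[y0:y1,x0:x1]=m[y0:y1,x0:x1]
    v,u=np.nonzero(M);P=np.array([ray(c,a,b,114)[:2] for a,b in zip(u,v)])
    mu=P.mean(0);w,V=np.linalg.eigh(np.cov(P.T));d=V[:,1]*np.sign(V[1,1]);s=(P-mu)@d
    print(n,len(u),mu.round(1),"dir",d.round(3),"ends",(mu+d*s.min()).round(1),(mu+d*s.max()).round(1))
    f=cv2.resize(c["frame"][y0-10:y1+10,x0-10:x1+10],None,fx=5,fy=5,interpolation=cv2.INTER_CUBIC);cv2.imwrite(f"pics/{n}c.png",f[:,:,::-1])
E
```

```text
top 96 [525.4 176.3] dir [-0.215  0.977] ends [542. 101.] [510.7 243.4]
scene 174 [527.5 178. ] dir [-0.213  0.977] ends [546.4  91.2] [513.  244.2]
```

View pics/topc.png

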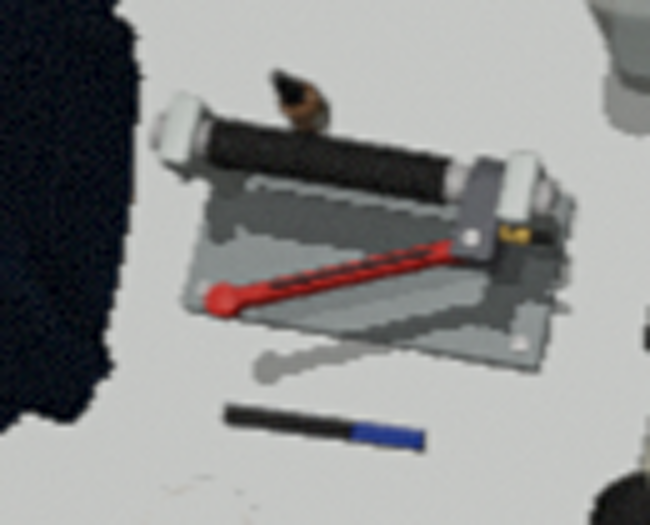

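View pics/scenec.png

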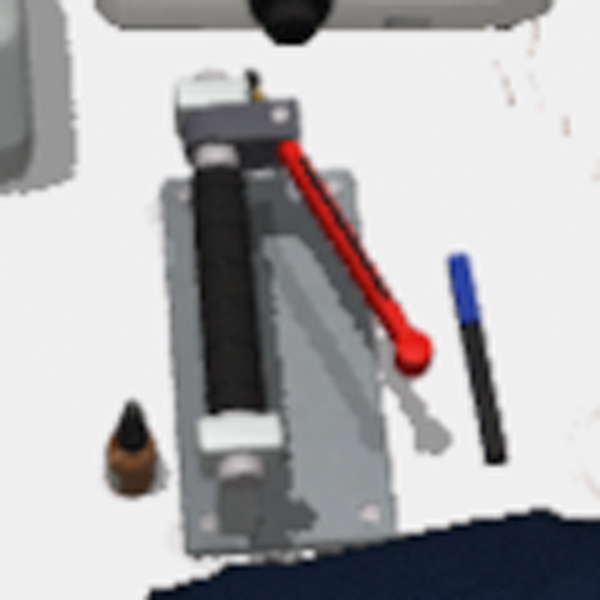

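The top crop shows the lever slanting from the bolt at crop (470,238) to the ball at (222,300), with the bar tilted about 0.18 rad. In the scene crop the bolt is at (280,113) and the ball at (411,353). The marker lies in front at z<16. I'll triangulate the bolt and ball.

```bash
python3 - <<'E'
from h import *
t=np.load("pics/top0.npz");s=np.load("pics/scene0.npz")
T=lambda x,y:(90+(x-2)/5,130+(y-2)/5)
S=lambda x,y:(220+(x-2)/5,220+(y-2)/5)
def tri(a,b):
    P=[c["mtx"]@np.c_[c["R"],c["t"]] for c in(t,s)]
    X=cv2.triangulatePoints(P[0],P[1],np.array(a,float),np.array(b,float))[:,0];return X[:3]/X[3]
bo=tri(T(470,238),S(280,113));ba=tri(T(222,300),S(411,353))
b0=tri(T(206,140),S(232,412));b1=tri(T(448,180),S(218,165))
print("bolt",bo.round(1),"ball",ba.round(1),"bar ends",b0.round(1),b1.round(1))
print("ball z110",ray(t,*T(222,300),113).round(1),ray(s,*S(411,353),113).round(1), "bolt z130",ray(t,*T(470,238),130).round(1),ray(s,*S(280,113),130).round(1))
print("bolt-ball",np.hypot(*(bo-ba)[:2]),np.arctan2(-(ba-bo)[0],(ba-bo)[1]))
print("marker",ray(t,*T(230,413),8).round(0),ray(t,*T(423,440),8).round(0))
E
```

```text
bolt [544.9  84.4 133.9] ball [515.2 236.5 113.7] bar ends [616.5 248.2 119. ] [585.4 100.7 120.3]
ball z110 [514.4 237.2 113. ] [515.7 235.7 113. ] bolt z130 [545.2  85.4 130. ] [544.5  81.7 130. ]
bolt-ball 154.96602081424982 0.19287330647188436
marker [464. 260.   8.] [443. 135.   8.]
```

{"method": "move_arm", "body": {"offset": [[0,0,0.1],[0,-0.1,0.2],[0,-0.2,0.3],[0.03,-0.3,0.32],[0.06,-0.4,0.32],[0.09,-0.5,0.32],[0.12,-0.6,0.32],[0.15,-0.75,0.32],[0.18,-0.9,0.32],[0.2,-1,0.32]], "dr": [[0,0,-0.1],[0,0,-0.2],[0,0,-0.3],[0,0,-0.4],[0,0,-0.5],[0,0,-0.6],[0,0,-0.7],[0,0,-0.8],[0,0,-0.9],[0,0,-1]], "grip": [0,0,0,0,0,0,0,0,0,0], "force": 20}}

```text
t: 0.93
tcp_pos: [294.2, 240.1, 261.3]
ee_rot: [1.838, 2.547, -0.002]
force: [-0.1, -0.1, -0.0]
width: 0.33
grip_force: 0.0
```

{"method": "move_arm", "body": {"offset": [[0.06,-0.02,0],[0.13,-0.05,0],[0.2,-0.08,0],[0.27,-0.1,0],[0.34,-0.12,0],[0.41,-0.14,0],[0.48,-0.17,0],[0.55,-0.2,0],[0.62,-0.22,0],[0.62,-0.22,0]], "dr": [[0,0,-0.02],[0,0,-0.04],[0,0,-0.06],[0,0,-0.08],[0,0,-0.1],[0,0,-0.12],[0,0,-0.14],[0,0,-0.155],[0,0,-0.155],[0,0,-0.155]], "grip": [0,0,0,0,0,0,0,0,0,0]}}

```text
t: 1.77
tcp_pos: [452.6, 186.6, 260.7]
ee_rot: [1.987, 2.433, -0.001]
force: [-0.8, -0.7, -0.8]
width: 0.007
grip_force: 0.0
```

```bash
python3 - <<'E'
from h import *
from plant import bot
o=bot.get_obs();print(o["tcp_pos"].round(1),o["ee_rot"].round(3),o["width"],o["q"].round(2),o["force"].round(2))
c=bot.camera("wrist");np.savez("pics/w1.npz",**{k:c[k] for k in("frame","mtx","R","t")})
f=c["frame"].copy()
p=np.array([545,84.5,121.]);d=np.array([-.199,.98,0])
for X in(p,p+155*d,p+110*d-6*np.array([.98,.199,0])):
    u=proj(c,X);print(u.round(0));cv2.drawMarker(f,tuple(int(a) for a in u),(0,255,0),0,12,1)
cv2.imwrite("pics/w1.png",f[:,:,::-1])
E
```

```text
[452.6 186.6 260.7] [ 1.987e+00  2.433e+00 -1.000e-03] 0.007114112467546801 [ 0.16  0.11  1.53 -0.    1.5  -0.04] [-0.76 -0.67 -0.77]
[306. 261.]
[312. 137.]
[305. 176.]
```

View pics/w1.png

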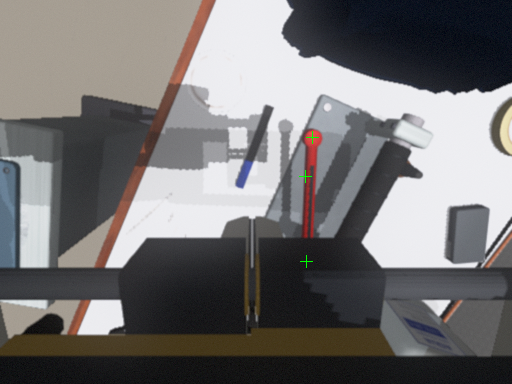

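The projected marks land on the ball and the lever face, so the pose estimate holds. I'll descend clear on the outer side.

{"method": "move_arm", "body": {"offset": [[-0.03,0,0],[-0.07,0,-0.06],[-0.1,0,-0.14],[-0.1,0,-0.22],[-0.1,0,-0.3],[-0.1,0,-0.4],[-0.1,0,-0.5],[-0.1,0,-0.6],[-0.1,0,-0.67],[-0.1,0,-0.67]], "dr": [[0,0,0],[0,0,0],[0,0,0],[0,0,0],[0,0,0],[0,0,0],[0,0,0],[0,0,0],[0,0,0],[0,0,0]], "grip": [0,0,0,0,0,0,0,0,0,0]}}

```text
t: 2.65
tcp_pos: [420.1, 187.6, 91.2]
ee_rot: [-1.981, -2.432, 0.008]
force: [-0.5, 1.0, 0.4]
width: 0.006
grip_force: 0.0
```

```bash
python3 - <<'E'
from h import *
from plant import bot
from scipy.spatial.transform import Rotation as Ro
o=bot.get_obs();print(o["tcp_pos"].round(1),o["force"].round(2))
c=bot.camera("wrist");f=c["frame"].copy();R=Ro.from_rotvec(o["ee_rot"]).as_matrix();print(R[:,1].round(3))
for y in(-17.5,0,17.5):
  for z in(0,-40,-84):
    u=proj(c,o["tcp_pos"]+R@[0,y,z]);print(y,z,u.round(0))
    cv2.drawMarker(f,tuple(int(a) for a in u),(0,255,0),0,10,1)
s=bot.camera("scene");g=cv2.resize(s["frame"][170:350,200:400],None,fx=2,fy=2)
out=np.vstack([f[:240],g[:, :400] if 0 else np.pad(g,((0,0),(0,112),(0,0)))])
cv2.imwrite("pics/w2.png",out[:,:,::-1])
E
```

```text
[420.1 187.6  91.2] [-0.48  0.99  0.44]
[ 0.979  0.202 -0.007]
-17.5 0 [225. 208.]
-17.5 -40 [219. 230.]
-17.5 -84 [209. 269.]
0 0 [250. 208.]
0 -40 [249. 230.]
0 -84 [249. 269.]
17.5 0 [274. 208.]
17.5 -40 [279. 230.]
17.5 -84 [288. 269.]
```

View pics/w2.png

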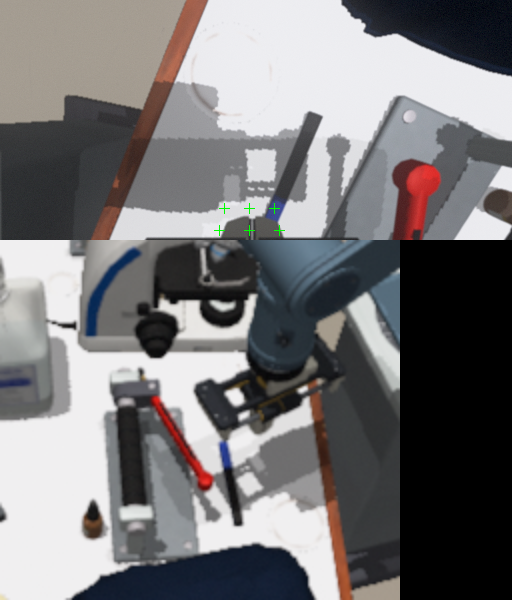

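{"method": "move_arm", "body": {"offset": [[0.05,0,-0.036],[0.1,0,-0.036],[0.15,0,-0.036],[0.2,0,-0.036],[0.22,0,-0.036],[0.24,0,-0.036],[0.24,0,-0.036],[0.24,0,-0.036]], "dr": [[0,0,0],[0,0,0],[0,0,0],[0,0,0],[0,0,0],[0,0,0],[0,0,0],[0,0,0]], "grip": [0,0,0,0,0,0,0,0]}}

```text
t: 3.42
tcp_pos: [484.3, 187.8, 85.6]
ee_rot: [1.985, 2.435, 0.0]
force: [-0.1, -0.1, 0.7]
width: 0.005
grip_force: 0.0
```

{"method": "move_arm", "body": {"offset": [[0.016,0,0],[0.032,0,0],[0.048,0,0],[0.06,0,0],[0.072,0,0],[0.072,0,0],[0.072,0,0]], "dr": [[0,0,0],[0,0,0],[0,0,0],[0,0,0],[0,0,0],[0,0,0],[0,0,0]], "grip": [0,0,0,0,0,0,0]}}

```text
t: 4.0
tcp_pos: [502.6, 187.6, 85.0]
ee_rot: [-1.985, -2.435, 0.0]
force: [0.6, -1.0, 0.1]
width: 0.009
grip_force: 0.0
```

{"method": "move_arm", "body": {"offset": [[0.01,0,0],[0.02,0,0],[0.03,0,0],[0.04,0,0],[0.04,0,0],[0.04,0,0]], "dr": [[0,0,0],[0,0,0],[0,0,0],[0,0,0],[0,0,0],[0,0,0]], "grip": [0,0,0,0,0,0]}}

```text
t: 4.5
tcp_pos: [512.6, 187.6, 85.1]
ee_rot: [-1.985, -2.435, 0.0]
force: [0.1, 0.2, -0.9]
width: 0.006
grip_force: 0.0
```

```bash
cat > look.py <<'E'
from h import *
from plant import bot
import sys
o=bot.get_obs();print(o["tcp_pos"].round(1),o["force"].round(2))
for n in("wrist","scene","top"):
    c=bot.camera(n);m=red(c)
    v,u=np.nonzero(m)
    P=np.array([ray(c,a,b,114)[:2] for a,b in zip(u,v)])
    k=(abs(P[:,0]-550)<90)&(P[:,1]>70)&(P[:,1]<270);P=P[k]
    if len(P)<15: print(n,"few",len(P));continue
    # ball: outermost part along the lever
    r=np.hypot(*(P-[545,84.5]).T);B=P[r>144]
    if len(B): b=B.mean(0)-[545,84.5];print(n,len(B),(b+[545,84.5]).round(1),"r",np.hypot(*b).round(1),"lever angle",round(0.2-np.arctan2(-b[0],b[1]),3))
    if len(sys.argv)>1 and n==sys.argv[2]: cv2.imwrite(f"pics/{sys.argv[1]}.png",c["frame"][:,:,::-1])
E
python3 look.py
```

```text
[512.6 187.6  85.1] [ 0.14  0.2  -0.85]
wrist 277 [517.  231.5] r 149.6 lever angle 0.012
scene 41 [514.3 234.2] r 152.8 lever angle -0.002
```

{"method": "move_arm", "body": {"offset": [[0.008,0,0],[0.016,0,0],[0.016,0,0],[0.016,0,0]], "dr": [[0,0,0],[0,0,0],[0,0,0],[0,0,0]], "grip": [0,0,0,0]}}

```text
t: 4.98
tcp_pos: [516.7, 187.6, 85.2]
ee_rot: [1.985, 2.435, 0.0]
force: [0.0, -0.0, -0.3]
width: 0.005
grip_force: 0.0
```

```bash
python3 look.py w3 wrist
```

```text
[516.7 187.6  85.2] [ 0.01 -0.01 -0.26]
wrist 251 [515.8 231.4] r 149.8 lever angle 0.004
scene 41 [514.3 234.2] r 152.8 lever angle -0.002
```

View pics/w3.png

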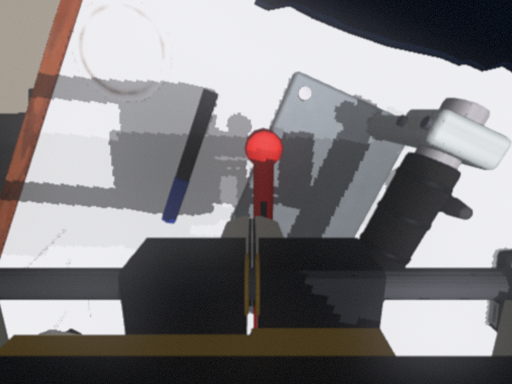

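The wrist view shows the ball at (263,147), with the blade passing beside and under the shut fingers at about column 262. There's no contact force yet, so I need one enlarged look at the fingers.

```bash
python3 - <<'E'
from h import *
from plant import bot
a=bot.camera("wrist");s=bot.camera("scene")
print("cam",(-a["R"].T@a["t"]).round(1),"axis",a["R"][2].round(3),a["mtx"][0,0])
x=cv2.resize(a["frame"][195:345,205:305],None,fx=4,fy=4,interpolation=cv2.INTER_CUBIC)
y=cv2.resize(s["frame"][200:320,220:300],None,fx=5,fy=5,interpolation=cv2.INTER_CUBIC)
cv2.imwrite("pics/z1.png",np.hstack([x,y])[:,:,::-1])
for z in (85,125): print(proj(s,[516.7,187.6,z]).round(1))
print(proj(s,[524,190,121]))
E
```

```text
cam [503.8 255.8 289.1] axis [ 0.053 -0.249 -0.967] 301.8349665659628
[295.3 279.8]
[296.2 272.7]
[293.86567377 274.80588054]
```

View pics/z1.png

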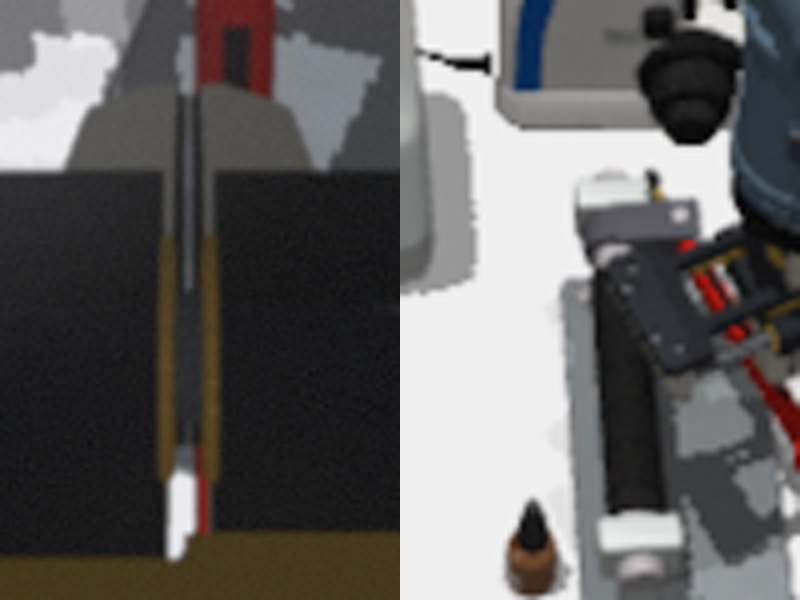

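The enlarged view shows the grey fingertips ending at about row 217, where the TCP should project to row 208. The blade seems to pass beneath them, so the tips may sit higher than the nominal TCP. I'll back off and triangulate the real fingertip.

{"method": "move_arm", "body": {"offset": [[-0.05,0,0],[-0.1,0,0],[-0.2,0,0],[-0.28,0,0],[-0.36,0,0],[-0.36,0,0],[-0.36,0,0]], "dr": [[0,0,0],[0,0,0],[0,0,0],[0,0,0],[0,0,0],[0,0,0],[0,0,0]], "grip": [0,0,0,0,0,0,0]}}

```text
t: 5.82
tcp_pos: [426.3, 187.8, 85.5]
ee_rot: [1.984, 2.435, 0.001]
force: [0.8, 0.6, 0.3]
width: 0.004
grip_force: 0.0
```

```bash
python3 - <<'E'
from h import *
from plant import bot
o=bot.get_obs();p=o["tcp_pos"];print(p.round(1),bot.tcp_to_grasp)
s=bot.camera("scene");t=bot.camera("top")
out=[]
for c,n in((s,"s"),(t,"t")):
    u=proj(c,p).astype(int);x0,y0=u[0]-40,u[1]-60;print(n,proj(c,p).round(1),proj(c,p+[0,0,35]).round(1),"crop origin",x0,y0)
    out.append(cv2.resize(c["frame"][y0:y0+100,x0:x0+80],None,fx=5,fy=6,interpolation=cv2.INTER_CUBIC))
cv2.imwrite("pics/z2.png",np.hstack(out)[:,:,::-1])
E
```

```text
[426.3 187.8  85.5] 18.8
s [325.7 272.4] [327.2 266.2] crop origin 285 212
t [151.6 219.6] [148.7 217.8] crop origin 111 159
```

View pics/z2.png

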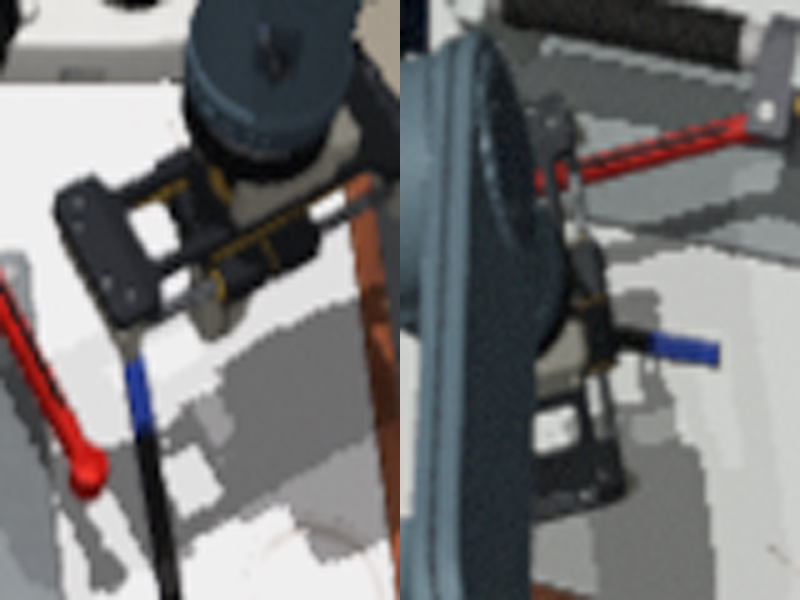

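The composite shows the central fingertips at about crop (212,338), which is scene pixel (327,268), above the nominal TCP projection (326,272). That puts the real tip roughly 25–35 mm higher than the TCP reading. TCP z ≈ 57 keeps the body above 135 by the spec and puts the fingers across the lever.

{"method": "move_arm", "body": {"offset": [[0,0,-0.04],[0,0,-0.08],[0,0,-0.114],[0.05,0,-0.114],[0.1,0,-0.114],[0.15,0,-0.114],[0.18,0,-0.114],[0.2,0,-0.114],[0.2,0,-0.114],[0.2,0,-0.114]], "dr": [[0,0,0],[0,0,0],[0,0,0],[0,0,0],[0,0,0],[0,0,0],[0,0,0],[0,0,0],[0,0,0],[0,0,0]], "grip": [0,0,0,0,0,0,0,0,0,0]}}

```text
t: 6.75
tcp_pos: [476.3, 187.6, 56.3]
ee_rot: [-1.985, -2.434, 0.001]
force: [-0.4, 0.3, -0.3]
width: 0.008
grip_force: 0.0
```

{"method": "move_arm", "body": {"offset": [[0.01,0,0],[0.02,0,0],[0.03,0,0],[0.04,0,0],[0.05,0,0],[0.06,0,0],[0.06,0,0]], "dr": [[0,0,0],[0,0,0],[0,0,0],[0,0,0],[0,0,0],[0,0,0],[0,0,0]], "grip": [0,0,0,0,0,0,0]}}

```text
t: 7.33
tcp_pos: [492.2, 187.6, 56.7]
ee_rot: [1.985, 2.435, 0.001]
force: [0.5, 0.3, -0.0]
width: 0.002
grip_force: 0.0
```

{"method": "move_arm", "body": {"offset": [[0.01,0,0],[0.02,0,0],[0.03,0,0],[0.04,0,0],[0.04,0,0],[0.04,0,0]], "dr": [[0,0,0],[0,0,0],[0,0,0],[0,0,0],[0,0,0],[0,0,0]], "grip": [0,0,0,0,0,0]}}

```text
t: 7.83
tcp_pos: [501.4, 187.6, 56.6]
ee_rot: [-1.985, -2.435, 0.001]
force: [-0.3, 0.8, 0.6]
width: 0.002
grip_force: 0.4
```

```bash
python3 look.py
```

```text
[501.4 187.6  56.6] [-0.3   0.78  0.64]
wrist 618 [517.5 232.4] r 150.5 lever angle 0.016
scene 40 [514.5 234.3] r 152.9 lever angle -0.001
```

{"method": "move_arm", "body": {"offset": [[0.01,0,0],[0.02,0,0],[0.03,0,0],[0.03,0,0],[0.03,0,0]], "dr": [[0,0,0],[0,0,0],[0,0,0],[0,0,0],[0,0,0]], "grip": [0,0,0,0,0]}}

```text
t: 8.4
tcp_pos: [508.8, 187.8, 56.4]
ee_rot: [-1.985, -2.434, 0.001]
force: [-3.5, 1.9, -0.9]
width: 0.007
grip_force: 1.5
```

```bash
python3 look.py
```

```text
[508.8 187.8  56.4] [-3.5   1.86 -0.93]
wrist 775 [527.8 234.7] r 151.2 lever angle 0.086
scene 45 [524.9 236.6] r 153.4 lever angle 0.069
```

Contact came at x≈502 and the lever is moving. I'll press on, turning with the lever.

{"method": "move_arm", "body": {"offset": [[0.012,0.003,0],[0.024,0.006,0],[0.036,0.009,0],[0.048,0.012,0],[0.06,0.015,0],[0.072,0.018,0],[0.084,0.02,0],[0.096,0.022,0],[0.106,0.024,0],[0.106,0.024,0]], "dr": [[0,0,-0.04],[0,0,-0.08],[0,0,-0.12],[0,0,-0.16],[0,0,-0.2],[0,0,-0.24],[0,0,-0.28],[0,0,-0.32],[0,0,-0.36],[0,0,-0.36]], "grip": [0,0,0,0,0,0,0,0,0,0]}}

```text
t: 9.38
tcp_pos: [534.7, 193.9, 56.5]
ee_rot: [-2.309, -2.128, 0.002]
force: [-4.8, 2.8, 2.5]
width: 0.003
grip_force: 3.1
```

```bash
python3 look.py
```

```text
[534.7 193.9  56.5] [-4.82  2.82  2.48]
wrist 1138 [563.9 236. ] r 152.7 lever angle 0.324
scene 43 [560.5 236.6] r 152.9 lever angle 0.302
```

{"method": "move_arm", "body": {"offset": [[0.008,0,0],[0.016,0,0],[0.024,0,0],[0.024,0,0],[0.024,0,0]], "dr": [[0,0,-0.03],[0,0,-0.06],[0,0,-0.06],[0,0,-0.06],[0,0,-0.06]], "grip": [0,0,0,0,0]}}

```text
t: 9.95
tcp_pos: [540.1, 194.2, 56.4]
ee_rot: [-2.356, -2.075, 0.002]
force: [-6.3, 4.2, 1.9]
width: 0.004
grip_force: 3.5
```

{"method": "move_arm", "body": {"offset": [[0.004,0,0],[0.008,0,0],[0.008,0,0],[0.008,0,0]], "dr": [[0,0,0],[0,0,0],[0,0,0],[0,0,0]], "grip": [0,0,0,0]}}

```text
t: 10.28
tcp_pos: [542.0, 194.0, 56.4]
ee_rot: [-2.356, -2.075, 0.003]
force: [-6.8, 2.4, 1.8]
width: 0.006
grip_force: 3.6
```

```bash
python3 look.py
```

```text
[542.  194.   56.4] [-6.76  2.36  1.76]
wrist 1178 [574.3 234.5] r 152.9 lever angle 0.393
scene 44 [571.4 235.3] r 153.1 lever angle 0.374
```

{"method": "move_arm", "body": {"offset": [[0.004,0,0],[0.004,0,0],[0.004,0,0],[0.004,0,0]], "dr": [[0,0,0],[0,0,0],[0,0,0],[0,0,0]], "grip": [0,0,0,0]}}

```text
t: 10.77
tcp_pos: [542.9, 193.9, 56.4]
ee_rot: [-2.356, -2.075, 0.003]
force: [-7.0, 2.1, 1.8]
width: 0.005
grip_force: 3.7
```

{"method": "move_arm", "body": {"offset": [[0.004,0,0],[0.004,0,0],[0.004,0,0],[0.004,0,0]], "dr": [[0,0,0],[0,0,0],[0,0,0],[0,0,0]], "grip": [0,0,0,0]}}

```text
t: 11.1
tcp_pos: [543.8, 193.8, 56.4]
ee_rot: [-2.356, -2.075, 0.004]
force: [-7.4, 2.8, 3.3]
width: 0.003
grip_force: 3.7
```

```bash
python3 look.py
```

```text
[543.8 193.8  56.4] [-7.36  2.81  3.33]
wrist 1178 [577. 234.] r 152.9 lever angle 0.411
scene 44 [574.4 234.9] r 153.2 lever angle 0.393
```

Nearly there; I'll go in 1 mm steps until the force jumps.

{"method": "move_arm", "body": {"offset": [[0.004,0,0],[0.004,0,0],[0.004,0,0],[0.004,0,0]], "dr": [[0,0,0],[0,0,0],[0,0,0],[0,0,0]], "grip": [0,0,0,0]}}

```text
t: 11.58
tcp_pos: [544.5, 193.7, 56.4]
ee_rot: [-2.356, -2.075, 0.005]
force: [-7.7, 2.1, 3.3]
width: 0.01
grip_force: 4.1
```

```bash
python3 look.py
```

```text
[544.5 193.7  56.4] [-7.75  2.1   3.35]
wrist 1170 [578.  233.9] r 153.0 lever angle 0.417
scene 49 [575.3 234.7] r 153.3 lever angle 0.399
```

{"method": "move_arm", "body": {"offset": [[0.004,0,0],[0.004,0,0],[0.004,0,0],[0.004,0,0]], "dr": [[0,0,0],[0,0,0],[0,0,0],[0,0,0]], "grip": [0,0,0,0]}}

```text
t: 12.07
tcp_pos: [544.6, 193.7, 56.4]
ee_rot: [-2.355, -2.074, 0.007]
force: [-10.6, 2.9, 4.2]
width: 0.005
grip_force: 5.4
```

```bash
python3 look.py
```

```text
[544.6 193.7  56.4] [-10.56   2.95   4.2 ]
wrist 1167 [578.2 233.8] r 152.9 lever angle 0.419
scene 50 [575.5 234.6] r 153.1 lever angle 0.4
```

The stop is reached: the TCP stalled at 544.6 and the force rose to 11 N. Now I'll let the lever spring fully out by retreating clear of it.

{"method": "move_arm", "body": {"offset": [[-0.03,-0.004,0],[-0.06,-0.008,0],[-0.09,-0.012,0],[-0.12,-0.016,0],[-0.15,-0.02,0],[-0.18,-0.024,0],[-0.21,-0.026,0],[-0.23,-0.026,0],[-0.23,-0.026,0],[-0.23,-0.026,0]], "dr": [[0,0,0.06],[0,0,0.12],[0,0,0.18],[0,0,0.24],[0,0,0.3],[0,0,0.36],[0,0,0.42],[0,0,0.42],[0,0,0.42],[0,0,0.42]], "grip": [0,0,0,0,0,0,0,0,0,0]}}

```text
t: 13.05
tcp_pos: [490.9, 187.0, 57.1]
ee_rot: [1.986, 2.432, 0.002]
force: [0.2, 0.7, 0.3]
width: 0.003
grip_force: 0.0
```

```bash
python3 look.py
```

```text
[490.9 187.   57.1] [0.2  0.69 0.27]
wrist 742 [517.4 233.2] r 151.2 lever angle 0.017
scene 41 [514.3 234.4] r 153.1 lever angle -0.002
```

The lever is back at 0. I'll press it again.

{"method": "move_arm", "body": {"offset": [[0.025,0.003,0],[0.05,0.006,0],[0.075,0.009,0],[0.1,0.012,0],[0.125,0.015,0],[0.15,0.018,0],[0.17,0.021,0],[0.19,0.024,0],[0.205,0.026,0],[0.215,0.026,0]], "dr": [[0,0,-0.03],[0,0,-0.07],[0,0,-0.12],[0,0,-0.17],[0,0,-0.22],[0,0,-0.27],[0,0,-0.32],[0,0,-0.37],[0,0,-0.42],[0,0,-0.42]], "grip": [0,0,0,0,0,0,0,0,0,0]}}

```text
t: 14.03
tcp_pos: [542.1, 193.9, 56.1]
ee_rot: [-2.359, -2.07, 0.006]
force: [-6.6, -0.4, 4.5]
width: 0.0
grip_force: 3.9
```

{"method": "move_arm", "body": {"offset": [[0.004,0,0],[0.008,0,0],[0.011,0,0],[0.014,0,0],[0.014,0,0],[0.014,0,0],[0.014,0,0],[0.014,0,0]], "dr": [[0,0,0],[0,0,0],[0,0,0],[0,0,0],[0,0,0],[0,0,0],[0,0,0],[0,0,0]], "grip": [0,0,0,0,0,0,0,0]}}

```text
t: 14.7
tcp_pos: [544.3, 193.6, 56.1]
ee_rot: [-2.357, -2.072, 0.008]
force: [-10.0, -0.5, 5.9]
width: 0.004
grip_force: 4.7
```

```bash
python3 look.py
```

```text
[544.3 193.6  56.1] [-9.96 -0.49  5.89]
wrist 1185 [578.1 233.9] r 153.0 lever angle 0.418
scene 48 [575.2 234.6] r 153.1 lever angle 0.398
```

{"method": "move_arm", "body": {"offset": [[0.002,0,0],[0.002,0,0],[0.002,0,0],[0.002,0,0],[0.002,0,0],[0.002,0,0]], "dr": [[0,0,0],[0,0,0],[0,0,0],[0,0,0],[0,0,0],[0,0,0]], "grip": [0,0,0,0,0,0]}}

```text
t: 15.35
tcp_pos: [544.4, 193.6, 56.1]
ee_rot: [-2.356, -2.071, 0.009]
force: [-10.1, -0.6, 7.1]
width: 0.002
grip_force: 5.3
```

```bash
python3 look.py && python3 -c "
from plant import bot
print(bot.hand_in())"
```

```text
[544.4 193.6  56.1] [-10.1   -0.64   7.11]
wrist 1179 [578.1 233.8] r 152.9 lever angle 0.418
scene 50 [575.5 234.6] r 153.1 lever angle 0.4
the job is handed in; nothing more can be done
None
```

The red lever was pressed to its stop, allowed to spring fully out, and pressed to the stop again, and I handed the job in with the fingers holding it there at about 10 N.

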